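# Plug the mint print pad into the changeover rack

### The arm

A 6-joint arm with a two-finger parallel gripper is mounted at the origin on the work surface. World frame = base frame: x ahead of the robot, y to its left, z up, the work surface at z = 0. Lengths are in mm, angles in degrees, forces in N, time in s.
With the tool pointing down it reaches from about 250 to 775 mm from the base axis. Payload 4 kg.
Tool frame: the origin (TCP) lies midway between the tips of the shut fingers; the grasp point (between the pads) lies 19 mm behind it; z points along the fingers, y is the line along which they close (so a half turn about z gives the same grasp; the last joint's range is limited). The gripper opens to 85 mm and grips with 20 to 120 N. Pads are 22 mm wide; open, the fingers measure 114 mm over their backs; the gripper's body (76 mm by 85 mm) begins 54 mm behind the grasp point. The pads swing forward as they close: fully open they stand 13 mm farther back than shut.
Start: joints at [-81.137, 4.996, 78.535, -0, 96.463, -5.907], TCP at [140.221, -531.842, 231.341] pointing down, gripper open.
Joint ranges: [-177.83, 177.83], [-43.37, 116.18], [15.69, 146.23], [-61.86, 241.86], [9.47, 152.12], [-147.06, 147.06]. Speed limits (degrees/s): [159.86, 159.86, 180, 180, 180, 180].

### API

Orientations are given as a 3x3 rotation matrix whose columns are the frame's x, y, z axes.
In Python, from rig import bot gives the robot as it stands.
- The arm moves only by the shell command python3 -m pendant 'ROWS' [OPENING] [FORCE]. ROWS is JSON, a list of rows, each a list of 2 entries, a list of its own where there are three numbers: the shift along the tool's x, y, z in mm, then the turn, a rotation vector about the tool's x, y, z in degrees. A call has 1 to 8 rows; each row is the pose to reach, as a shift and turn from the pose commanded when the call began, along the tool's axes at that moment; what a row does not reach only later rows make up. A row lasts 1/10 s, in which the tool goes at most 50 mm and 8.59 degrees, less where a joint would pass 70% of its speed; a pose out of reach is approached as far as the arm can. A call with a gripper value outside its range is refused whole. OPENING is the opening, from 0 (shut) to 1 (fully open), set as the call begins (- or left out, the last holds). The fingers move at their own pace and stop on an object; FORCE is the grip in N (left out, the last holds). Time passes only in rows, so rows that repeat a pose let the fingers close. It gives the time, the measured TCP pose, the force, the opening and the grip force at its end, in the units of the state.
- bot.observe(): the state, without advancing time (a new reading comes with each control period).
- bot.capture(name): name is "side" or "top" or "wrist"; returns a dict with "color" (420x560x3 uint8, red, green, blue), "range_z" (420x560 float32, mm along the optical axis (not along the pixel's ray), 0 where there is no reading), "fx", "fy", "cx", "cy" (pixels), "extrinsics" (4x4, takes a point from world to camera coordinates). Camera axes: x right, y down, z forward; pixel columns grow to the right and rows downward; lengths in mm; the calibration is good to about 2 mm. A picture is of the moment at which its call begins.
- bot.sign_off(): hands the job in; it is judged then, once.
The state is a dict: "t": time; "qpos": joint angles; "qvel": joint speeds; "effort": joint torques, N m; "position": TCP position; "ee_rot": TCP orientation; "force": force on the tool from outside, world axes, zero at the start; "moment": the same for the moment, N m; "grip_width": finger opening in mm; "grasp_force": force on a finger pad.
Only numpy, scipy, OpenCV 4.12 (cv2) and the standard library are available. Lean on these libraries where they do the work, as an engineer would, in place of code of your own. Each camera call takes 0.05 s, during which the arm holds its last target. There are 200 camera calls.

### The job

Get the mint-green print pad ready for the next job: pick it up from the bench and plug its square foot, printing dome upwards, into the empty square socket of the blue changeover rack until its carrier block sits fully home on the rack. Lower it in rather than letting it drop from a height, and leave the rust-red pad and the amber ink jar standing where they are.

Things in the scene. Friction and masses are not known exactly. Their poses are not given: they have to be found in the camera images.
- mint_pad_center (a point): Pad with mint-green dome, loose, upright, 102 mm high, 0.2-0.4 kg. From below: square steel foot 32x32 mm, 22 mm long (last 6 mm stepped in to 26x26); 52x52 mm grip block 44 mm high (aluminium, then plywood); rigid round dome, 47 mm wide, 36 mm high. Point: middle of the grip block, 44 mm above the foot's underside. z up; x, y square to block and foot alike (quarter turns are equal).
- socket (a point): Centre of the empty socket's mouth, in the top of a fixed blue rack (84 mm in x, 230 in y, 32 high). Hole 40x40 mm along x, y, 26 deep, closed, straight walls; the pad's block rests on the top around it, block centre then 22 mm above this point. Mouth: 52.5 mm from the rack's +y end, 42 from its long sides. A same-shaped grey pad is fixed 125 mm away along -y, 80 mm high above the rack. z up.
- rust_pad_center (a point): Bystander: loose pad of the same shape, size and mass as the mint one, but with a rust-red dome, standing on the bench. Point: middle of its grip block, 44 mm above the bench; axes as for the mint pad.
- ink_jar_center (a point): Bystander: loose closed amber glass ink jar with a white cap, 60 mm across, 85 mm high, 0.25 kg, standing on the bench. Point: on its axis, half-way up; z up.
Not all that is in view belongs to the job. Leave any pink or purple look-alike of the part that bears mint_pad_center alone. What is shaped like the part that bears socket but pink is not meant.

How it is judged (in metres and radians):
On the way:
1. the mint pad is lifted clear of the bench (height (world z) of mint_pad_center above 0.07 m), for 0.1 s.
At the end, for the whole second after the job is handed in: The mint pad stands at rest with its foot in the empty socket and its block down on the rack (block centre within 10 mm of the socket's centre sideways and 15 to 26 mm above its mouth, upright within 0.15 rad); the rust-red pad and the ink jar are within 30 mm of where they started (horizontal distance between mint_pad_center and socket below 0.01 m and z of mint_pad_center in the frame of socket between 0.015 and 0.026 m and angle between mint_pad_center's own z axis and vertical below 0.15 rad and linear speed of mint_pad below 0.02 m/s and distance of each of rust_pad_center, ink_jar_center from where it was at the start of the episode below 0.03 m); the robot touches nothing.
It fails at once if the rust-red pad or the ink jar is moved more than 30 mm (distance of any of rust_pad_center, ink_jar_center from where it was at the start of the episode above 0.03 m).
It fails at once if the mint pad is dropped: it falls free faster than 0.7 m/s (a fall of more than 25 mm) (contact force between the fingers and mint_pad below 0.05 N and linear speed of mint_pad above 0.7 m/s).
It also fails if it takes over 40 s, if anything falls off the work surface, if the arm or the gripper's body presses on something with over 40 N, if the wrist force passes 120 N, or if a joint passes its speed limit or range.

## Working session

There is one attempt and no reset: what is moved stays moved. The work goes in short steps, Python scripts to look and compute and a shell command to move; the robot and the scene stay as the last step left them, time stands still between calls to the robot, and variables do not carry over. Pictures are saved under pics/ and viewed, at most 10 in all, crops included, and the job is handed in when it is done.

```bash
ls; mkdir -p pics; python3 - <<'E'
from rig import bot
import cv2,numpy as np
s=bot.observe();print(s['t'],s['position'],s['ee_rot'],s['grip_width'])
ims=[]
for n in ("top","side"):
    c=bot.capture(n);np.savez(f'pics/{n}0.npz',**c)
    cv2.imwrite(f'pics/{n}0.png',c['color'][:,:,::-1]);print(n,c['fx'],c['cx'],c['cy'],np.round(c['extrinsics'],3).tolist())
E
```

```text
pics
0.0 [ 140.1118231  -531.33376378  230.13085528] [[ 9.66960957e-01  2.54924246e-01 -3.69011334e-04]
 [ 2.54924425e-01 -9.66958407e-01  2.23067050e-03]
 [ 2.11833384e-04 -2.25104129e-03 -9.99997444e-01]] 85.44853499474189
top 421.6072491035385 287.18075120756674 206.27476390728614 [[-0.115, -0.993, -0.006, 83.529], [-0.97, 0.113, -0.217, 507.829], [0.216, -0.019, -0.976, 792.272], [0.0, 0.0, 0.0, 1.0]]
side 436.46778444446534 276.3467489934763 213.24465152872114 [[-0.999, -0.044, 0.002, 483.07], [-0.027, 0.581, -0.814, 39.993], [0.035, -0.813, -0.581, 798.12], [0.0, 0.0, 0.0, 1.0]]
```

View pics/top0.png

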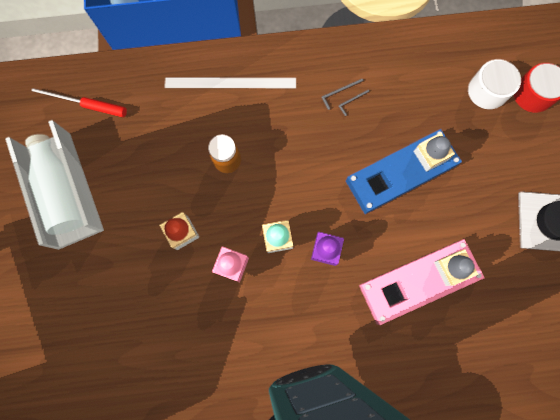

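View pics/side0.png

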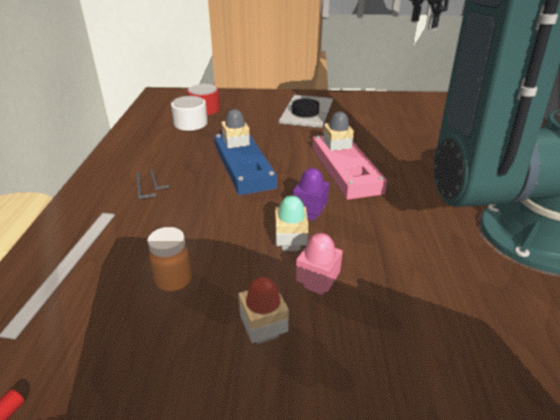

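Candidates for the pad in the top view are mint (278,235), pink (231,263), purple (328,249) and rust (178,230). Candidates for the socket are the blue rack (377,183) and the pink rack (392,294). By the description I choose mint and blue.

```bash
cat > h.py <<'E'
import numpy as np,cv2
def cloud(c):
    v,u=np.mgrid[:420,:560];z=c['range_z'].astype(float)
    p=np.stack([(u-c['cx'])/c['fx']*z,(v-c['cy'])/c['fy']*z,z],-1)
    E=c['extrinsics'];w=(p-E[:3,3])@E[:3,:3]
    w[z==0]=np.nan
    return w
def plane(c,uv,h):
    uv=np.asarray(uv,float);d=np.c_[(uv[:,0]-c['cx'])/c['fx'],(uv[:,1]-c['cy'])/c['fy'],np.ones(len(uv))]
    E=c['extrinsics'];R=E[:3,:3];o=-R.T@E[:3,3];w=d@R
    return o+w*((h-o[2])/w[:,2])[:,None]
def rect(p):
    r=cv2.minAreaRect(p[:,:2].astype(np.float32));return np.round(r[0],1),np.round(r[1],1),round(r[2],1)
E
python3 - <<'E'
import numpy as np,cv2
from h import *
c=dict(np.load('pics/top0.npz'));w=cloud(c);hsv=cv2.cvtColor(c['color'],cv2.COLOR_RGB2HSV)
for n,(u,v),r in (('mint',(278,235),28),('pink',(231,263),28),('purple',(328,249),28),('rust',(178,230),28),('jar',(222,150),25)):
    m=np.zeros((420,560),np.uint8);cv2.circle(m,(u,v),r,1,-1)
    z=np.nan_to_num(w[...,2]);k=(m>0)&(z>50)
    P=w[k];print(n,rect(P),'zmax',z[m>0].max().round(1))
    k2=(m>0)&(z>58)&(z<70);print('   top ring',rect(w[k2]),k2.sum())
b=((hsv[...,0]>100)&(hsv[...,0]<125)&(hsv[...,1]>120)).astype(np.uint8)
b[:100]=0
k=(b>0)&(w[...,2]>26)&(w[...,2]<38);P=w[k];print('rack',rect(P),np.median(P[:,2]),k.sum())
# hole: dark low saturation inside
r=cv2.minAreaRect(np.argwhere(k)[:,::-1].astype(np.float32));print(r)
g=c['color'].max(2)<45;m=np.zeros((420,560),np.uint8);cv2.circle(m,(377,183),18,1,-1)
q=np.argwhere(g&(m>0))[:,::-1];print('hole',rect(plane(c,q,32)),len(q))
im=c['color'][100:300,150:480,::-1];cv2.imwrite('pics/crop.png',cv2.resize(im,None,fx=2.4,fy=2.4,interpolation=cv2.INTER_CUBIC))
E
```

```text
mint (array([456.3,  50.2]), array([52.6, 51.9]), 3.5) zmax 104.2
   top ring (array([456.5,  50.2]), array([52.4, 51.9]), 3.5) 289
pink (array([412.1, 148.2]), array([52.2, 51.9]), 63.6) zmax 104.8
   top ring (array([412.1, 148.2]), array([52.2, 51.9]), 63.6) 298
purple (array([420.6, -44.6]), array([52.1, 51.9]), 69.2) zmax 104.5
   top ring (array([420.6, -44.6]), array([52. , 51.8]), 69.4) 299
rust (array([490.5, 244.7]), array([52.6, 52.3]), 23.9) zmax 105.2
   top ring (array([490.5, 244.6]), array([52.6, 52.3]), 23.7) 284
jar (array([640.7, 141. ]), array([55.4, 55.2]), 66.2) zmax 89.4
   top ring (array([632.6, 137.2]), array([30.9, 56.5]), 22.2) 91
rack (array([ 570.2, -230.9]), array([ 84.7, 231.1]), 21.0) 32.64996184125394 2798
((404.241943359375, 169.60958862304688), (40.05419158935547, 108.47234344482422), 62.241458892822266)
hole (array([ 545.1, -168.5]), array([32.2, 26.6]), 21.2) 183
```

View pics/crop.png

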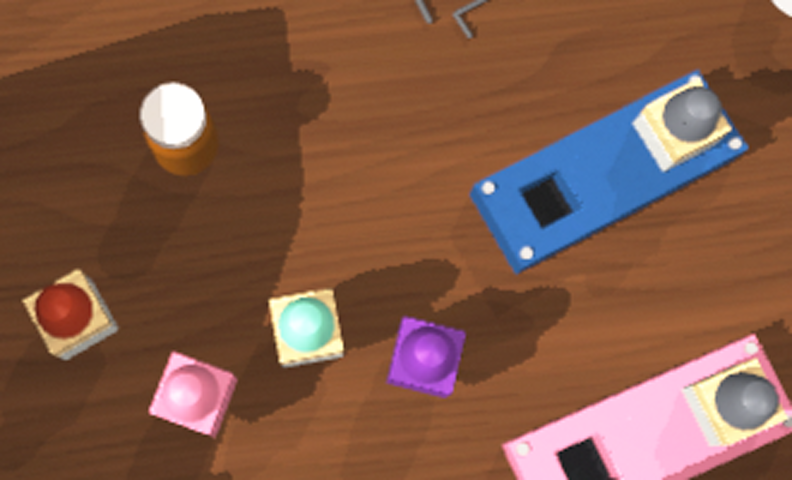

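The crop confirms the choice: the mint dome on a plywood and aluminium block sits at crop (306,325), and the empty blue socket is at crop (548,200). I get the pad at (456.4, 50.2) with yaw 3.5°, and the socket at (547.8, -172.5) with yaw 21°.

```bash
python3 -m pendant '[[[454,-482,0],[0,0,-78.7]],[[454,-482,0],[0,0,-78.7]],[[454,-482,0],[0,0,-78.7]],[[454,-482,0],[0,0,-78.7]],[[454,-482,0],[0,0,-78.7]],[[454,-482,0],[0,0,-78.7]],[[454,-482,0],[0,0,-78.7]],[[454,-482,0],[0,0,-78.7]]]' 1 40
```

```text
t: 0.9
position: [331.4, -178.4, 231.0]
ee_rot: [[0.107, 0.994, 0.0], [0.994, -0.107, -0.0], [-0.0, 0.0, -1.0]]
force: [0.9, -0.6, 0.8]
grip_width: 85.7
grasp_force: 0.0
```

```bash
python3 -m pendant '[[[240,100,0],[0,0,-9.8]],[[240,100,0],[0,0,-9.8]],[[240,100,0],[0,0,-9.8]],[[240,100,0],[0,0,-9.8]],[[240,100,0],[0,0,-9.8]],[[240,100,0],[0,0,-9.8]],[[240,100,0],[0,0,-9.8]],[[240,100,0],[0,0,-9.8]]]'; python3 -c "
from rig import bot
s=bot.observe();print(s['t'],s['position'],s['ee_rot'],s['qpos'])"
```

```text
t: 1.7
position: [457.1, 46.0, 230.9]
ee_rot: [[-0.058, 0.998, -0.001], [0.998, 0.058, -0.001], [-0.001, -0.001, -1.0]]
force: [-0.8, -1.2, -0.3]
grip_width: 85.9
grasp_force: 0.0
1.7 [457.07422931  46.00853259 230.89093239] [[-5.75436977e-02  9.98342180e-01 -1.27079940e-03]
 [ 9.98342572e-01  5.75424646e-02 -9.86562896e-04]
 [-9.11802423e-04 -1.32546362e-03 -9.99998706e-01]] [-1.28792076e+00 -6.61243008e+00  9.00502782e+01 -5.85400943e-02
  9.66336710e+01 -4.59344711e+00]
```

```bash
python3 -m pendant '[[[4,-1,20],[0,0,-0.2]],[[4,-1,50],[0,0,-0.2]],[[4,-1,80],[0,0,-0.2]],[[4,-1,95],[0,0,-0.2]],[[4,-1,95],[0,0,-0.2]],[[4,-1,95],[0,0,-0.2]]]'; python3 - <<'E'
from rig import bot
from h import *
s=bot.observe();print(s['position'],np.degrees(np.arctan2(s['ee_rot'][1][1],s['ee_rot'][0][1])))
c=bot.capture('wrist');cv2.imwrite('pics/w1.png',c['color'][:,:,::-1])
w=cloud(c);z=np.nan_to_num(w[...,2]);h=cv2.cvtColor(c['color'],cv2.COLOR_RGB2HSV)
k=(z>60)&(z<70)&(abs(w[...,0]-456)<45)&(abs(w[...,1]-50)<45);print(k.sum(),rect(w[k]) if k.sum() else '')
m=(h[...,0]>65)&(h[...,0]<95)&(h[...,1]>60)&(z>70);print(m.sum(),rect(w[m]) if m.sum() else '')
E
```

```text
t: 2.3
position: [456.3, 49.4, 136.9]
ee_rot: [[-0.059, 0.998, 0.001], [0.998, 0.059, -0.0], [-0.0, 0.001, -1.0]]
force: [0.5, 0.2, 1.1]
grip_width: 85.7
grasp_force: 0.0
[456.27262347  49.35221158 136.90136967] 3.3809251068131743
2037 (array([456.6,  51.3]), array([52.2, 52.7]), 4.1)
2058 (array([455.5,  55. ]), array([40., 39.]), 54.3)
```

View pics/w1.png

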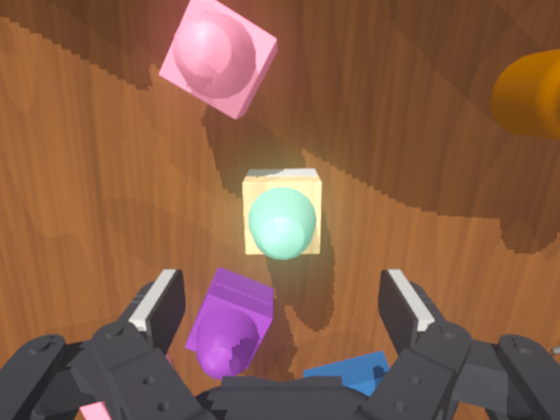

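The wrist view shows the mint pad at (283,212), centred between the fingers and square to them. I'll descend and grip.

```bash
python3 -m pendant '[[[1,0,25],[0,0,-0.3]],[[1,0,50],[0,0,-0.3]],[[1,0,70],[0,0,-0.3]],[[1,0,85],[0,0,-0.3]],[[1,0,95],[0,0,-0.3]],[[1,0,101],[0,0,-0.3]],[[1,0,101],[0,0,-0.3]]]'; python3 -m pendant '[[[0,0,0],[0,0,0]],[[0,0,0],[0,0,0]],[[0,0,0],[0,0,0]],[[0,0,0],[0,0,0]],[[0,0,0],[0,0,0]],[[0,0,0],[0,0,0]],[[0,0,0],[0,0,0]],[[0,0,0],[0,0,0]]]' 0 50
```

```text
t: 3.05
position: [456.5, 51.6, 35.5]
ee_rot: [[-0.066, 0.998, 0.0], [0.998, 0.066, -0.0], [-0.0, 0.0, -1.0]]
force: [0.1, 0.2, 0.3]
grip_width: 85.8
grasp_force: 0.0
t: 3.85
position: [457.0, 51.7, 36.5]
ee_rot: [[-0.067, 0.998, 0.002], [0.998, 0.067, -0.0], [-0.0, 0.002, -1.0]]
force: [-1.3, 0.0, 6.1]
grip_width: 51.0
grasp_force: 53.5
```

```bash
python3 -m pendant '[[[0,0,-10],[0,0,0]],[[0,0,-30],[0,0,0]],[[0,0,-55],[0,0,0]],[[0,0,-80],[0,0,0]],[[0,0,-105],[0,0,0]],[[0,0,-120],[0,0,0]],[[0,0,-120],[0,0,0]],[[0,0,-120],[0,0,0]]]'; python3 - <<'E'
from rig import bot
import numpy as np
s=bot.observe();R=np.array(s['ee_rot']);p=s['position'];print(p,s['grip_width'],s['grasp_force'],np.degrees(np.arctan2(R[1,1],R[0,1])))
# pad centre at grasp relative to tcp: (456.5,50.8)-(457,51.7)
print(R.T@(np.array([547.8+.3,-172.5+1,p[2]])-p))
E
```

```text
t: 4.65
position: [455.8, 51.8, 154.5]
ee_rot: [[-0.067, 0.998, -0.001], [0.998, 0.067, -0.0], [0.0, -0.001, -1.0]]
force: [-0.9, 0.2, -3.8]
grip_width: 51.4
grasp_force: 53.0
[455.83208238  51.79528436 154.53651938] 51.4110878125462 53.029827433638275 3.8272533437778926
[-2.28956041e+02  7.71574713e+01 -9.25424258e-02]
```

Lifted. Now I'll carry it over the socket, with a world yaw of +17.2° (tool z −17.2).

```bash
python3 -m pendant '[[[-25,8,0],[0,0,-3]],[[-65,22,0],[0,0,-6]],[[-105,36,0],[0,0,-10]],[[-145,50,0],[0,0,-14]],[[-185,63,0],[0,0,-17.2]],[[-215,73,0],[0,0,-17.2]],[[-229,77,0],[0,0,-17.2]],[[-229,77,0],[0,0,-17.2]]]'; python3 -m pendant '[[[0,0,0],[0,0,0]],[[0,0,0],[0,0,0]]]';python3 - <<'E'
from rig import bot
from h import *
s=bot.observe();R=np.array(s['ee_rot']);print(s['position'],np.degrees(np.arctan2(R[1,1],R[0,1])))
out=[]
for n in ('wrist','top','side'):
    c=bot.capture(n);w=cloud(c);z=np.nan_to_num(w[...,2]);h=cv2.cvtColor(c['color'],cv2.COLOR_RGB2HSV)
    out.append(c['color'][:,:,::-1])
    m=(h[...,0]>65)&(h[...,0]<95)&(h[...,1]>60)&(z>150)&(z<260);print(n,'dome',m.sum(),rect(w[m]) if m.sum() else '')
    b=(h[...,0]>100)&(h[...,0]<125)&(h[...,1]>120)&(z>26)&(z<38);print('rack',b.sum(),rect(w[b]) if b.sum() else '')
cv2.imwrite('pics/w2.png',out[0]);cv2.imwrite('pics/s2.png',np.hstack([out[1][80:300,200:480],out[2][60:280,120:400]]))
E
```

```text
t: 5.45
position: [547.7, -172.8, 152.9]
ee_rot: [[-0.356, 0.934, -0.004], [0.934, 0.356, 0.001], [0.003, -0.003, -1.0]]
force: [-0.1, 0.7, -2.6]
grip_width: 51.1
grasp_force: 53.0
t: 5.65
position: [547.8, -170.0, 154.7]
ee_rot: [[-0.36, 0.933, -0.001], [0.933, 0.36, 0.001], [0.002, -0.001, -1.0]]
force: [-0.9, 0.6, -4.1]
grip_width: 51.1
grasp_force: 53.0
[ 547.83826648 -170.02694319  154.74484286] 21.108502438746008
wrist dome 13105 (array([ 544.9, -162.9]), array([43.2, 30.5]), 25.9)
rack 5747 (array([ 539.7, -151.5]), array([83.3, 61.7]), 21.1)
top dome 18 (array([ 552.7, -162.7]), array([101.1,  23. ]), 18.6)
rack 830 (array([ 569.7, -230.7]), array([ 83.6, 230.7]), 21.1)
side dome 2202 (array([327.1, -41.3]), array([278. , 543.5]), 69.7)
rack 1278 (array([ 567.8, -222. ]), array([ 83.3, 219.2]), 21.2)
```

View pics/w2.png

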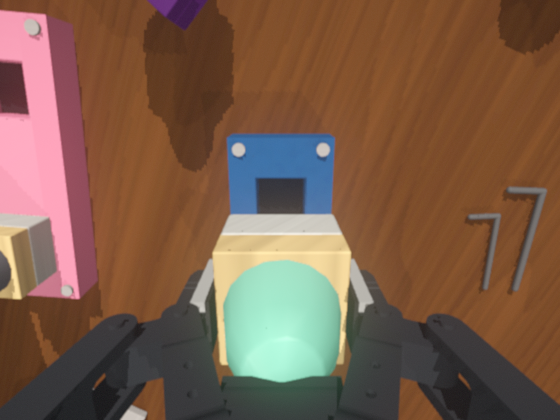

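View pics/s2.png

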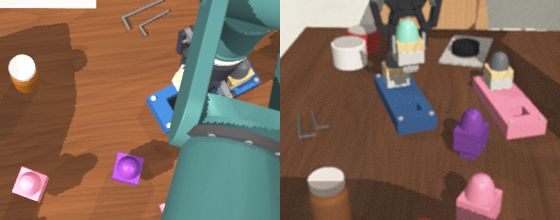

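The wrist view shows the held pad square to the rack, with the socket's +y edge at about (281,180), just ahead of the block. Next I'll measure the held block's top directly from the wrist camera.

```bash
python3 - <<'E'
from rig import bot
from h import *
s=bot.observe();R=np.array(s['ee_rot']);p=s['position'];print(p,np.degrees(np.arctan2(R[1,1],R[0,1])))
c=bot.capture('wrist');w=cloud(c);z=np.nan_to_num(w[...,2]);h=cv2.cvtColor(c['color'],cv2.COLOR_RGB2HSV)
u=np.zeros((420,560),bool);u[215:370,215:350]=1
k=u&(h[...,0]>12)&(h[...,0]<32)&(h[...,1]>40)&(z>150);zz=z[k];print(k.sum(),np.percentile(zz,[5,25,50,75,95]))
k&=abs(z-np.percentile(zz,60))<5
print('blocktop',rect(w[k]),cv2.boxPoints(cv2.minAreaRect(w[k][:,:2].astype(np.float32))).round(1).tolist())
f=np.array([-.36,.933]);q=np.array([.933,.36]);W=w[k][:,:2]
print('front',np.percentile(W@f,99),'sides',np.percentile(W@q,[1,99]))
b=(h[...,0]>100)&(h[...,0]<125)&(h[...,1]>120)&(z>26)&(z<38);B=w[b][:,:2]
print('rack front',np.percentile(B@f,99.7),'sides',np.percentile(B@q,[.5,99.5]))
print('tcp',p[:2]@f,p[:2]@q)
E
```

```text
[ 548.23445418 -170.38064814  155.4844961 ] 21.114861012555064
6175 [171.13542286 180.54466267 185.12244923 185.71771367 186.44003674]
blocktop (array([ 548.6, -170.3]), array([52.2, 52.8]), 20.8) [[514.9000244140625, -154.89999389648438], [533.5999755859375, -204.3000030517578], [582.4000244140625, -185.8000030517578], [563.7000122070312, -136.39999389648438]]
front -330.44440611645393 sides [424.80448017 476.14805035]
rack front -304.9609914888078 sides [407.89541704 490.05863931]
tcp -356.32954821424937 450.1657124195787
```

```bash
python3 -m pendant '[[[-1.3,-1.2,15],[0,0,0]],[[-1.3,-1.2,35],[0,0,0]],[[-1.3,-1.2,55],[0,0,0]],[[-1.3,-1.2,70],[0,0,0]],[[-1.3,-1.2,80],[0,0,0]],[[-1.3,-1.2,80],[0,0,0]],[[-1.3,-1.2,80],[0,0,0]]]'; python3 -m pendant '[[[0,0,3],[0,0,0]],[[0,0,6],[0,0,0]],[[0,0,9],[0,0,0]],[[0,0,12],[0,0,0]],[[0,0,14],[0,0,0]],[[0,0,14],[0,0,0]]]'
```

```text
t: 6.55
position: [548.1, -173.4, 75.6]
ee_rot: [[-0.359, 0.933, 0.001], [0.933, 0.359, -0.0], [-0.001, 0.0, -1.0]]
force: [-0.8, 0.0, -2.1]
grip_width: 51.3
grasp_force: 52.9
t: 7.15
position: [547.5, -173.1, 60.8]
ee_rot: [[-0.359, 0.933, -0.001], [0.933, 0.359, 0.0], [0.001, -0.001, -1.0]]
force: [-0.1, -0.1, -2.5]
grip_width: 51.2
grasp_force: 52.9
```

The foot is already about 8 mm inside the mouth and no force shows. I'll go on down to the seat.

```bash
python3 -m pendant '[[[0,0,3],[0,0,0]],[[0,0,6],[0,0,0]],[[0,0,9],[0,0,0]],[[0,0,11],[0,0,0]],[[0,0,12],[0,0,0]],[[0,0,12],[0,0,0]]]';python3 -m pendant '[[[0,0,1],[0,0,0]],[[0,0,2],[0,0,0]],[[0,0,2],[0,0,0]]]'
```

```text
t: 7.75
position: [547.6, -173.2, 49.1]
ee_rot: [[-0.359, 0.933, -0.0], [0.933, 0.359, 0.0], [0.0, -0.0, -1.0]]
force: [0.9, 0.1, -2.6]
grip_width: 51.4
grasp_force: 52.9
t: 8.05
position: [547.7, -173.2, 47.2]
ee_rot: [[-0.359, 0.933, -0.0], [0.933, 0.359, 0.0], [0.0, -0.0, -1.0]]
force: [-0.2, 0.1, -2.7]
grip_width: 50.7
grasp_force: 52.9
```

```bash
python3 -m pendant '[[[0,0,0.7],[0,0,0]],[[0,0,1.2],[0,0,0]],[[0,0,1.2],[0,0,0]]]'; python3 -m pendant '[[[0,0,0.5],[0,0,0]],[[0,0,0.5],[0,0,0]]]'
```

```text
t: 8.35
position: [547.9, -173.3, 46.6]
ee_rot: [[-0.359, 0.933, 0.0], [0.933, 0.359, -0.0], [-0.0, 0.0, -1.0]]
force: [-1.0, 0.5, 1.0]
grip_width: 51.2
grasp_force: 53.1
t: 8.55
position: [547.9, -173.3, 46.6]
ee_rot: [[-0.359, 0.933, 0.001], [0.933, 0.359, -0.0], [-0.0, 0.0, -1.0]]
force: [-3.8, 1.4, 4.7]
grip_width: 51.2
grasp_force: 53.8
```

The upward force shows contact, so the block is seated at the expected height. I'll release it and back off straight up.

```bash
python3 -m pendant '[[[0,0,0],[0,0,0]],[[0,0,0],[0,0,0]],[[0,0,0],[0,0,0]],[[0,0,0],[0,0,0]],[[0,0,0],[0,0,0]],[[0,0,0],[0,0,0]],[[0,0,0],[0,0,0]],[[0,0,0],[0,0,0]]]' 1; python3 -m pendant '[[[0,0,-10],[0,0,0]],[[0,0,-30],[0,0,0]],[[0,0,-55],[0,0,0]],[[0,0,-80],[0,0,0]],[[0,0,-105],[0,0,0]],[[0,0,-125],[0,0,0]],[[0,0,-140],[0,0,0]],[[0,0,-140],[0,0,0]]]'; python3 - <<'E'
from rig import bot
from h import *
c=bot.capture('wrist');w=cloud(c);z=np.nan_to_num(w[...,2]);h=cv2.cvtColor(c['color'],cv2.COLOR_RGB2HSV)
k=(z>66)&(z<86)&(np.hypot(w[...,0]-548,w[...,1]+172)<40);print('block top',rect(w[k]),np.median(z[k]))
m=(h[...,0]>65)&(h[...,0]<95)&(h[...,1]>60)&(z>60);print('max z',np.percentile(z[m],99))
b=(h[...,0]>100)&(h[...,0]<125)&(h[...,1]>120)&(z>26)&(z<38);print('rack',rect(w[b]),np.median(z[b]))
s=bot.capture('side');cv2.imwrite('pics/end.png',np.hstack([c['color'],s['color']])[::1,:,::-1][:,::1]) if 0 else cv2.imwrite('pics/end.png',cv2.resize(np.hstack([c['color'],s['color']])[:,:,::-1],(800,300)))
E
```

```text
t: 9.35
position: [547.8, -173.3, 45.6]
ee_rot: [[-0.359, 0.933, 0.0], [0.933, 0.359, -0.0], [-0.0, 0.0, -1.0]]
force: [0.2, 0.0, 0.6]
grip_width: 85.6
grasp_force: 0.0
t: 10.15
position: [549.1, -173.8, 189.2]
ee_rot: [[-0.359, 0.933, 0.006], [0.933, 0.359, -0.002], [-0.004, 0.004, -1.0]]
force: [0.5, 0.0, 0.6]
grip_width: 85.7
grasp_force: 0.0
block top (array([ 548.1, -173.7]), array([52. , 52.3]), 20.9) 76.63366425482931
max z 112.62437476573612
rack (array([ 569.6, -229.3]), array([ 82.5, 228.3]), 21.0) 32.58736509220216
```

View pics/end.png

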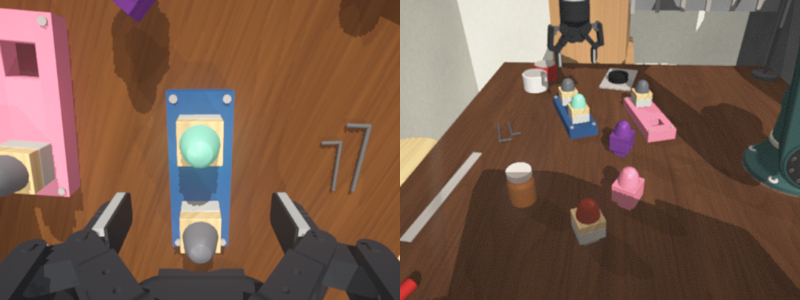

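The picture shows the mint pad seated upright in the blue socket (left half, (200,142)). Its block top is 44 mm above the rack, the gripper is clear, and the jar and rust pad look undisturbed. Handing in.

```bash
python3 -c "
from rig import bot
print(bot.sign_off())"
```

```text
the job is handed in; nothing more can be done
None
```

The mint-green pad is in the blue rack's socket, dome up and fully home, with the rust-red pad and ink jar still standing where they were; I handed the job in at about 10 s, but the hand-in gave no verdict.

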